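Load the sprung cream-jar well on the bathroom shelf

ROBOT

A 6-joint arm with a two-finger parallel gripper is mounted at the origin on the work surface. World frame = base frame: x ahead of the robot, y to its left, z up, the work surface at z = 0. Lengths are in m, angles in rad, forces in N, time in s.
With the tool pointing down it reaches from about 0.3 to 0.875 m from the base axis. Payload 4.2 kg.
Tool frame: the origin (TCP) lies at the very end of the fingers, on their centre line; the grasp point (between the pads) lies 19 mm behind it; x points along the fingers, y is the direction in which the jaws open and shut, and the axes are right-handed (so a half turn about x gives the same grasp; the last joint's range is limited). The gripper opens to 85 mm and grips with 20 to 120 N. Pads are 22 mm wide; open, the fingers measure 114 mm over their backs; the gripper's body (76 mm by 85 mm) begins 54 mm behind the grasp point. The pads swing forward as they close: fully open they stand 13 mm farther back than shut.
Start: joints at [-1.186, 0.32, 1.565, -0, 1.257, -0.02], TCP at [0.226, -0.529, 0.231] pointing down, gripper open.
Joint ranges: [-3.11, 3.11], [-0.84, 2.01], [0.21, 2.61], [-1.34, 4.49], [0.05, 2.63], [-2.56, 2.56]. Speed limits (rad/s): [2.57, 2.57, 3.14, 3.14, 3.14, 3.14].

INTERFACE

Orientations are given as [roll, pitch, yaw] about the fixed x, y, z axes, in that order (R = Rz(yaw) Ry(pitch) Rx(roll)).
In Python, from station import get_obs, snapshot, camera_model, job gives the robot as it stands.
- The arm moves only by the tool servo_tool, never from a script. Its argument "commands" is a list of rows, each an object with "travel": the shift along the tool's x, y, z in mm, a list of three; "roll": the turn about the tool's x in degrees. A call has 1 to 12 rows; each row shifts and turns the commanded pose from where the row before left it, along the tool's axes as they then stand; what a row does not reach is not made up. A row lasts 1/10 s, in which the tool goes at most 50 mm and 8.59 degrees, less where a joint would pass 70% of its speed; a pose out of reach is approached as far as the arm can. A call is refused whole if a number of a shift passes 50 or a number of a turn 8.59, either way. A call with a gripper value outside its range is refused whole. "gripper" is the gripper command: -1 is fully open, 1 is shut, values between are in proportion, set as the call begins (left out, the last holds). The fingers move at their own pace and stop on an object; "grip_force" is the grip in N (left out, the last holds). Time passes only in rows, so rows that do not move let the fingers close. It gives the time, the measured TCP pose, the force and the opening at its end, in the units of the state.
- get_obs(): the state, without advancing time (a new reading comes with each control period).
- snapshot(name): name is "scene" or "side" or "wrist"; returns the picture (384x512x3 uint8, blue, green, red); there is no depth.
- camera_model(name): a dict with "mtx" (3x3 intrinsics, pixels), "distortion" ([k1, k2, p1, p2, k3] as OpenCV has them; the pictures are not rectified), "R" (3x3) and "t" (3): a world point X has camera coordinates R X + t; the wrist camera has in their place "tool_from_camera" (4x4, takes a point from camera to tool coordinates, whose origin is the TCP and whose axes are the tool frame's). Camera axes: x right, y down, z forward; pixel columns grow to the right and rows downward; lengths in m; the calibration is good to about 2 mm. A picture is of the moment at which its call begins: read the wrist's pose just before it. camera_model takes no time and is no camera call.
- job.job_done(): hands the job in, once; it reports no verdict.
The state is a dict: "t": time; "q": joint angles; "qvel": joint speeds; "tau": joint torques, N m; "position": TCP position; "tcp_rot": TCP orientation; "force": force on the tool from outside, world axes, zero at the start; "wrist_torque": the same for the moment, N m; "gripper_width": finger opening in m.
Only numpy, scipy, OpenCV 4.12 (cv2) and the standard library are available. Lean on these libraries where they do the work, as an engineer would, in place of code of your own. Each camera call takes 0.05 s, during which the arm holds its last target.

TASK

Put the two low, wide cream jars into the steel sprung well, one at a time, lids up, the second standing on the first, so that the platform sinks under their weight. Set each jar down on its support before letting go rather than dropping it, and leave the tall narrow jar, the toothbrush cup, the swab tub and the comb where they are.

Things in the scene. Friction and masses are not known exactly. Their poses are not given: they have to be found in the camera images.
- jar1_center (a point): Centre (half-way up) of one low, wide cream jar: upright closed cylinder of pale, clouded glass with a flat grey metal lid, 56 mm diameter, 42 mm tall (the lid is the top 14 mm), about 150 g (may differ by a fifth). Its z axis points up through the lid; the bottom is 21 mm below this point, the lid's flat top 21 mm above.
- jar2_center (a point): Centre (half-way up) of the other low, wide cream jar, same shape, size and nominal mass as the first.
- well_mouth (a point): Centre of the rim of the sprung well: a fixed upright steel sleeve standing on the shelf, 92 mm outer and 82 mm inner diameter, open at the top, rim 105 mm above the shelf (a flat foot 112 mm across, 4 mm thick). This point lies on the sleeve's axis at rim height; z up. A jar has 13 mm of play all round.
- platform_top (a point): Centre of the top face of the round grey platform (77 mm diameter) inside the well, z up. Empty, it stands 2 mm below the rim; it moves with the platform.
- platform (a joint): How far the platform has sunk, in m: 0 empty (top), 0.08 fully down. Damped soft spring, 45 N/m after about 0.15 N of preload: one jar sinks it about 22 to 35 mm within a second of being released, both together about 48 to 75 mm; so a first jar ends with its lid 5 to 18 mm above the rim. It yields freely if a jar is pressed on it.
- talljar_center (a point): Centre (half-way up) of a tall narrow jar of the same glass and metal, 42 mm diameter, 75 mm tall: a bystander, not to be loaded.
- cup: Blue ceramic toothbrush cup, 76 mm across the rim, 100 mm tall, with two toothbrushes rising to 185 mm; origin at the centre of its underside: a bystander.
- swabtub: Round whitish clear plastic tub of cotton swabs with a white lid, 70 mm diameter, 78 mm tall; origin at the centre of its underside: a bystander.
- comb: Green plastic comb lying flat, 170 x 32 x 5 mm, long along its x axis; origin at the centre of its underside: a bystander.
There are look-alikes about, which are no part of the job. Leave any blue look-alike of the part that bears jar2_center alone.

How it is judged:
On the way:
1. one low jar has been set on the platform and released, and the platform has sunk under it, while the other is still outside the well (((horizontal distance between jar1_center and well_mouth below 0.018 m and z of jar1_center in the frame of well_mouth below 0.035 m and angle between jar1_center's own z axis and vertical below 0.17 rad and contact force between the fingers and jar1 below 0.01 N and value of joint platform above 0.015 m and horizontal distance between jar2_center and well_mouth above 0.06 m) or (horizontal distance between jar2_center and well_mouth below 0.018 m and z of jar2_center in the frame of well_mouth below 0.035 m and angle between jar2_center's own z axis and vertical below 0.17 rad and contact force between the fingers and jar2 below 0.01 N and value of joint platform above 0.015 m and horizontal distance between jar1_center and well_mouth above 0.06 m))), for 0.2 s.
At the end, for the whole second after the job is handed in: Both low jars stand one on the other in the well: each centre within 18 mm of the well's axis and no more than 35 mm above the rim, each upright with lid up within 10 degrees, both at rest (under 20 mm/s), the platform sunk by more than 40 mm (horizontal distance between each of jar1_center, jar2_center and well_mouth below 0.018 m and z of each of jar1_center, jar2_center in the frame of well_mouth below 0.035 m and angle between each of jar1_center, jar2_center's own z axis and vertical below 0.17 rad and value of joint platform above 0.04 m and linear speed of each of jar1, jar2 below 0.02 m/s); the robot touches nothing.
It fails at once if a low jar is dropped: it moves faster than 0.6 m/s while the fingers do not touch it ((linear speed of jar1 above 0.6 m/s and contact force between the fingers and jar1 below 0.01 N) or (linear speed of jar2 above 0.6 m/s and contact force between the fingers and jar2 below 0.01 N)).
It fails at once if the tall jar is moved by more than 30 mm (distance of talljar_center from where it was at the start of the episode above 0.03 m).
It fails at once if the toothbrush cup is moved by more than 30 mm (distance of cup from where it was at the start of the episode above 0.03 m).
It fails at once if the swab tub is moved by more than 30 mm (distance of swabtub from where it was at the start of the episode above 0.03 m).
It fails at once if the comb is moved by more than 30 mm (distance of comb from where it was at the start of the episode above 0.03 m).
It also fails if it takes over 64 s, if anything falls off the work surface, if the arm or the gripper's body presses on something with over 40 N, if the wrist force passes 120 N, or if a joint passes its speed limit or range.

## Working session

There is one attempt and no reset: what is moved stays moved. The work goes in short steps, Python scripts to look and compute and a tool call to move; the robot and the scene stay as the last step left them, time stands still between calls to the robot, and variables do not carry over. Pictures are saved under pics/ and viewed, and the job is handed in when it is done.

Besides the shell and the picture viewer there is one more tool, called after "Emit:" as a command line: name --argument value ..., lists and objects as JSON in quotes. servo_tool: Moves the arm, as the interface text tells. Its arguments: {"type":"object","properties":{"commands":{"type":"array"},"gripper":{"type":"number"},"grip_force":{"type":"number"}},"required":["commands"]}

```bash
ls; mkdir -p pics; cat > h.py <<'E'
import numpy as np, cv2
from station import get_obs, snapshot, camera_model, job
E
python3 - <<'E'
from h import *
o=get_obs(); print(o['t'],o['position'],o['tcp_rot'],o['gripper_width'],o['force'])
for n in ("scene","side","wrist"):
    cv2.imwrite(f"pics/{n}0.png",snapshot(n)); m=camera_model(n); print(n,{k:np.round(np.array(v),4).tolist() for k,v in m.items()})
E
```

```text
pics
0.0 [ 0.22625772 -0.52808728  0.23046356] [-1.59090587  1.56899067  1.95546753] 0.08507461850657318 [-0.06009658 -0.05551594 -0.11488778]
scene {'mtx': [[353.708, 0.0, 251.7601], [0.0, 353.708, 187.1566], [0.0, 0.0, 1.0]], 'distortion': [-0.0231, 0.0, 0.0, 0.0, 0.0], 'R': [[0.7237, 0.6901, 0.0014], [0.5469, -0.5723, -0.6111], [-0.4209, 0.443, -0.7916]], 't': [-0.5024, -0.2437, 1.3281]}
side {'mtx': [[366.1657, 0.0, 256.3846], [0.0, 366.1657, 187.2395], [0.0, 0.0, 1.0]], 'distortion': [-0.1063, 0.0, 0.0, 0.0, 0.0], 'R': [[-0.7284, -0.6851, 0.0079], [-0.4055, 0.4217, -0.811], [0.5523, -0.5939, -0.585]], 't': [0.505, 0.2907, 0.6871]}
wrist {'mtx': [[309.6001, 0.0, 253.8882], [0.0, 309.6001, 187.3313], [0.0, 0.0, 1.0]], 'distortion': [-0.0427, 0.0, 0.0, 0.0, 0.0], 'tool_from_camera': [[0.0005, -0.2709, 0.9626, -0.1432], [1.0, -0.0006, -0.0007, 0.0004], [0.0008, 0.9626, 0.2709, -0.0687], [0.0, 0.0, 0.0, 1.0]]}
```

View pics/scene0.png

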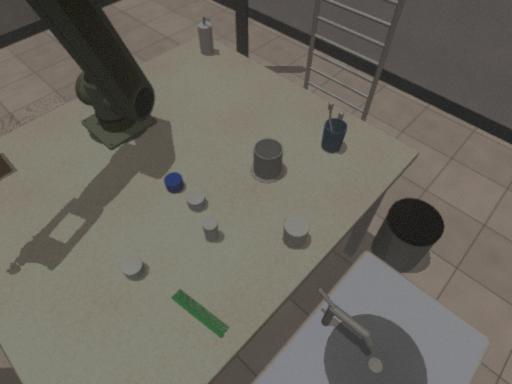

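View pics/side0.png

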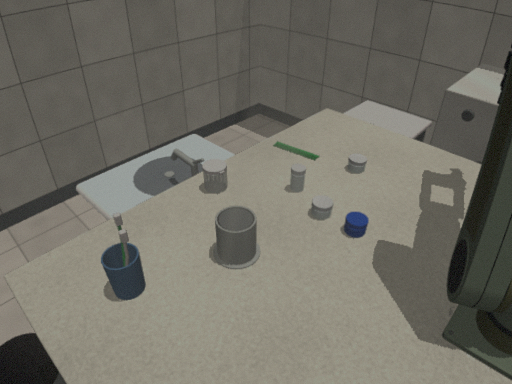

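View pics/wrist0.png

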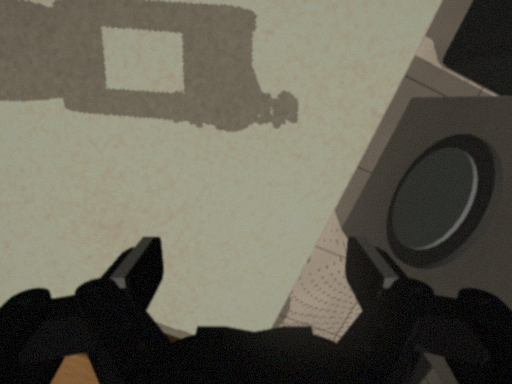

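The scene view shows low jars at about (196,201) and (132,267), the tall jar at (211,229), the blue look-alike at (174,182) and the well at (268,160). In the side view the low jars are at about (322,207) and (357,163), and the well mouth is at about (236,218). I'll zoom in on these next.

```bash
python3 - <<'E'
from h import *
a=cv2.imread('pics/scene0.png');b=cv2.imread('pics/side0.png')
def c(i,u,v,s=32): return cv2.resize(i[v-s:v+s,u-s:u+s],(256,256),interpolation=cv2.INTER_NEAREST)
cv2.imwrite('pics/z0.png',np.vstack([np.hstack([c(a,196,201),c(a,132,267),c(a,268,160)]),np.hstack([c(b,322,207),c(b,357,163),c(b,236,225)])]))
E
```

```text
(no output)
```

View pics/z0.png

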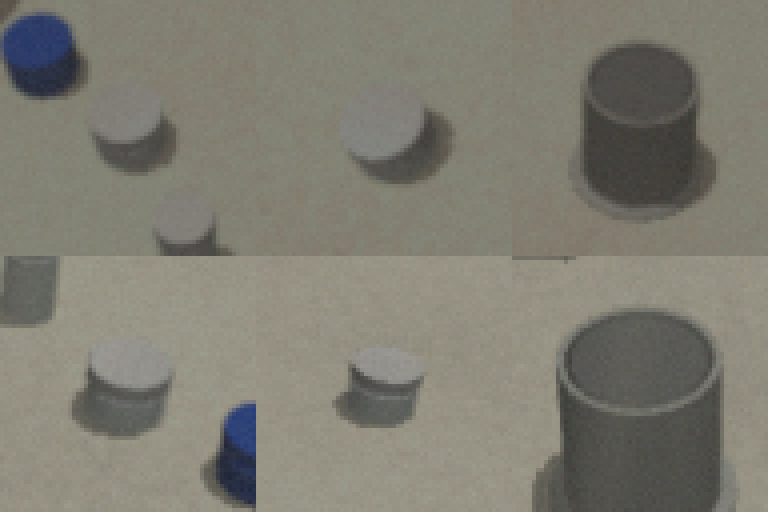

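```bash
cat >> h.py <<'E'
from scipy.spatial.transform import Rotation as Ro
def ray(n,uv,pose=None):
    m=camera_model(n); p=cv2.undistortPoints(np.array([[uv]],float),np.array(m['mtx']),np.array(m['distortion']))[0,0]
    d=np.array([p[0],p[1],1.])
    if n=='wrist':
        pos,rot=pose; T=np.array(m['tool_from_camera']); R=Ro.from_euler('xyz',rot).as_matrix()
        return R@T[:3,3]+pos, R@(T[:3,:3]@d)
    R=np.array(m['R']);t=np.array(m['t']); return -R.T@t, R.T@d
def onz(n,uv,z,pose=None):
    c,d=ray(n,uv,pose); return c+d*(z-c[2])/d[2]
def tri(rs):
    A=0;b=0
    for c,d in rs:
        d=d/np.linalg.norm(d);P=np.eye(3)-np.outer(d,d);A=A+P;b=b+P@c
    return np.linalg.solve(A,b)
E
python3 - <<'E'
from h import *
for nm,s,d,z in [('A',(195.75,198),(322.75,202),.042),('B',(131.75,265.5),(357.75,158),.042),('well',(268.25,148.75),(235.75,219.25),.105),('tall',(210,223),(298,169.5),.075),('tub',(296,223),(215,166),.078),('cup',(334,127),(122,256),.1),('blue',(174,178),(356,219),.042),('comb',(199,312),(296,151),.005)]:
    print(nm,onz('scene',s,z).round(4),onz('side',d,z).round(4),tri([ray('scene',s),ray('side',d)]).round(4))
R=Ro.from_euler('xyz',get_obs()['tcp_rot']).as_matrix();print(R.round(3))
E
```

```text
A [ 0.5047 -0.0453  0.042 ] [ 0.4935 -0.0419  0.042 ] [ 0.4987 -0.0449  0.0369]
B [ 0.5494 -0.3062  0.042 ] [ 0.5425 -0.3054  0.042 ] [ 0.5456 -0.3072  0.0392]
well [0.5644 0.2103 0.105 ] [0.5556 0.214  0.105 ] [0.5606 0.212  0.1009]
tall [ 0.6184 -0.0867  0.075 ] [ 0.6078 -0.0786  0.075 ] [ 0.6141 -0.0853  0.0689]
tub [0.7901 0.0747 0.078 ] [0.7853 0.0736 0.078 ] [0.7884 0.0737 0.0769]
cup [0.652  0.4386 0.1   ] [0.6428 0.447  0.1   ] [0.649  0.4449 0.0939]
blue [ 0.3964 -0.0416  0.042 ] [ 0.393  -0.0428  0.042 ] [ 0.3943 -0.0421  0.0413]
comb [ 0.757 -0.259  0.005] [ 0.7472 -0.2548  0.005 ] [ 7.536e-01 -2.598e-01  1.000e-04]
[[-0.     0.394 -0.919]
 [ 0.001 -0.919 -0.394]
 [-1.    -0.001 -0.   ]]
```

Emit:
servo_tool --commands '[{"travel":[3,-8,-31]},{"travel":[3,-8,-31]},{"travel":[3,-8,-31]},{"travel":[3,-8,-31]},{"travel":[3,-8,-31]},{"travel":[3,-8,-31]},{"travel":[3,-8,-31]},{"travel":[3,-8,-31]},{"travel":[3,-8,-31]},{"travel":[3,-6,-31]},{"travel":[0,0,0]},{"travel":[0,0,0]}]' --gripper -1 --grip_force 40

```text
$.commands[0]: bad value
```

```bash
python3 - <<'E'
from h import *
o=get_obs(); print(o['t'],o['position'],o['tcp_rot'],o['qvel'].round(3) if hasattr(o['qvel'],'round') else o['qvel'])
cv2.imwrite("pics/w1.png",snapshot('wrist'))
E
```

```text
0.15 [ 0.22631847 -0.52822135  0.23071019] [-1.57679216  1.56952068  1.96957994] [-0.001 -0.001 -0.004 -0.     0.     0.001]
```

View pics/w1.png

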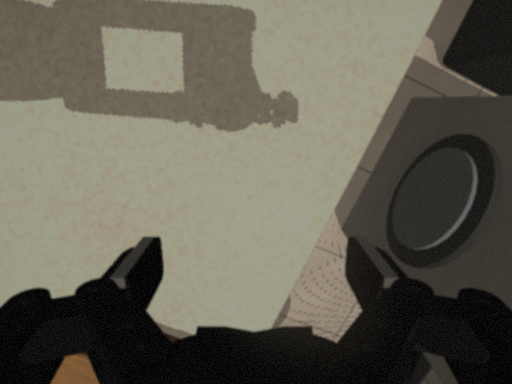

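The call was refused, probably because each row needs "roll" as well.

Emit:
servo_tool --commands '[{"travel":[3,-8,-31],"roll":0},{"travel":[3,-8,-31],"roll":0},{"travel":[3,-8,-31],"roll":0},{"travel":[3,-8,-31],"roll":0},{"travel":[3,-8,-31],"roll":0},{"travel":[3,-8,-31],"roll":0},{"travel":[3,-8,-31],"roll":0},{"travel":[3,-8,-31],"roll":0},{"travel":[3,-8,-31],"roll":0},{"travel":[3,-6,-31],"roll":0},{"travel":[0,0,0],"roll":0},{"travel":[0,0,0],"roll":0}]' --gripper -1 --grip_force 40

```text
t: 1.4
position: [0.4807, -0.3344, 0.201]
tcp_rot: [-0.414, 1.57, 3.133]
force: [0.9, -0.3, -0.4]
gripper_width: 0.0854
```

```bash
python3 - <<'E'
from h import *
o=get_obs(); print(o['t'],o['position'],o['tcp_rot'],np.round(o['qvel'],3))
cv2.imwrite("pics/w2.png",snapshot('wrist'))
E
```

```text
1.4 [ 0.48071973 -0.33441463  0.20095306] [-0.41445207  1.56971784  3.13345842] [-0.031 -0.012  0.006 -0.001  0.002 -0.001]
```

View pics/w2.png

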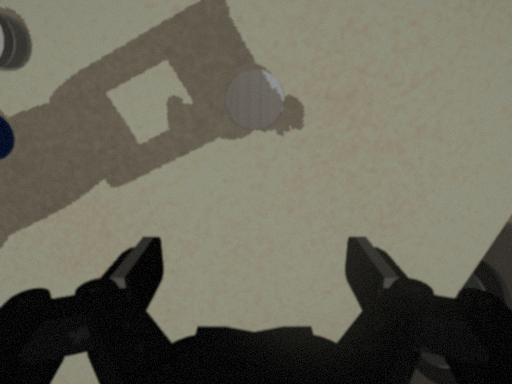

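The wrist view shows jar B's lid, partly in shadow, centred at about (254,99) with a radius of about 30 px.

```bash
cat >> h.py <<'E'
def tool(pt,o):
    R=Ro.from_euler('xyz',o['tcp_rot']).as_matrix(); return (R.T@(np.array(pt)-o['position'])*1000).round(1)
E
python3 - <<'E'
from h import *
o=get_obs(); i=cv2.imread('pics/w2.png')
cv2.imwrite('pics/z2.png',cv2.resize(i[50:150,200:320],None,fx=5,fy=5,interpolation=cv2.INTER_NEAREST))
p=onz('wrist',(254,99),.042,(o['position'],o['tcp_rot']));print(p,tool(p,o))
E
```

```text
[ 0.54469444 -0.30766753  0.042     ] [159.1   0.4 -70.1]
```

View pics/z2.png

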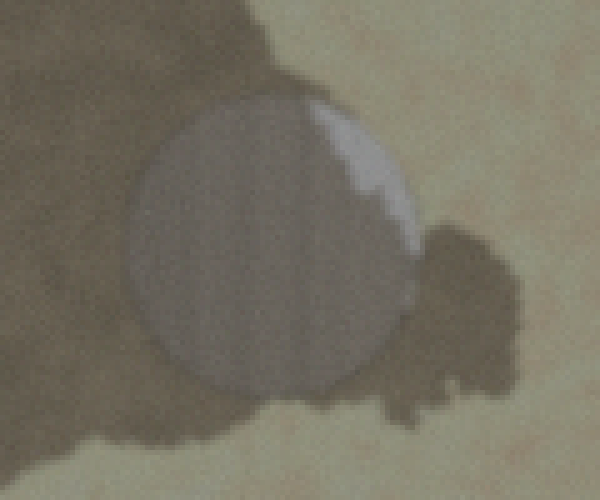

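Emit:
servo_tool --commands '[{"travel":[0,0,-35],"roll":0},{"travel":[0,0,-35],"roll":0},{"travel":[25,0,0],"roll":0},{"travel":[30,0,0],"roll":0},{"travel":[35,0,0],"roll":0},{"travel":[30,0,0],"roll":0},{"travel":[25,0,0],"roll":0},{"travel":[25,0,0],"roll":0},{"travel":[15,0,0],"roll":0},{"travel":[0,0,0],"roll":0},{"travel":[0,0,0],"roll":0}]'

```text
t: 2.55
position: [0.5447, -0.3082, 0.0168]
tcp_rot: [1.75, 1.57, -0.988]
force: [0.1, 0.2, 0.4]
gripper_width: 0.0852
```

Emit:
servo_tool --commands '[{"travel":[0,0,0],"roll":0},{"travel":[0,0,0],"roll":0},{"travel":[0,0,0],"roll":0},{"travel":[0,0,0],"roll":0},{"travel":[0,0,0],"roll":0},{"travel":[0,0,0],"roll":0},{"travel":[0,0,0],"roll":0},{"travel":[0,0,0],"roll":0},{"travel":[0,0,0],"roll":0},{"travel":[0,0,0],"roll":0}]' --gripper 1 --grip_force 40

```text
t: 3.55
position: [0.5457, -0.3078, 0.0179]
tcp_rot: [2.054, 1.568, -0.682]
force: [-1.2, -0.1, 6.5]
gripper_width: 0.0544
```

Jar B is gripped at 54 mm opening. Next I lift it and carry it beside the well.

Emit:
servo_tool --commands '[{"travel":[-10,0,0],"roll":0},{"travel":[-20,0,0],"roll":0},{"travel":[-30,0,0],"roll":0},{"travel":[-35,0,0],"roll":0},{"travel":[-35,0,0],"roll":0},{"travel":[-30,0,0],"roll":0},{"travel":[-20,0,0],"roll":0},{"travel":[0,0,0],"roll":0}]'

```text
t: 4.35
position: [0.5465, -0.3079, 0.2001]
tcp_rot: [2.212, 1.564, -0.525]
force: [0.8, -0.3, -1.2]
gripper_width: 0.0546
```

Emit:
servo_tool --commands '[{"travel":[0,-20,-6],"roll":0},{"travel":[0,-40,-12],"roll":0},{"travel":[0,-44,-12],"roll":0},{"travel":[0,-44,-12],"roll":0},{"travel":[0,-46,-12],"roll":0},{"travel":[0,-46,-12],"roll":0},{"travel":[0,-46,-12],"roll":0},{"travel":[0,-46,-12],"roll":0},{"travel":[0,-46,-12],"roll":0},{"travel":[0,-44,-12],"roll":0},{"travel":[0,-35,-12],"roll":0},{"travel":[0,-15,-6],"roll":0}]'

```text
t: 5.55
position: [0.4789, 0.1814, 0.1949]
tcp_rot: [-0.433, 1.568, 3.117]
force: [0.4, 0.4, -1.7]
gripper_width: 0.0547
```

Emit:
servo_tool --commands '[{"travel":[0,0,0],"roll":0},{"travel":[0,0,0],"roll":0},{"travel":[0,0,0],"roll":0}]'

```text
t: 5.85
position: [0.4801, 0.1776, 0.1956]
tcp_rot: [0.224, 1.569, -2.514]
force: [-0.5, -1.1, -1.5]
gripper_width: 0.0549
```

```bash
python3 - <<'E'
from h import *
o=get_obs(); print(o['t'],o['position'],o['tcp_rot'],np.round(o['qvel'],3),o['gripper_width'])
cv2.imwrite("pics/w3.png",snapshot('wrist'))
print(tool([.5606,.212,.105],o))
E
```

```text
5.85 [0.48009981 0.17760781 0.19562967] [ 0.22421144  1.56913941 -2.51350296] [-0.008 -0.005 -0.006  0.002  0.002  0.003] 0.054865847572973525
[ 90.5  -0.  -87.7]
```

View pics/w3.png

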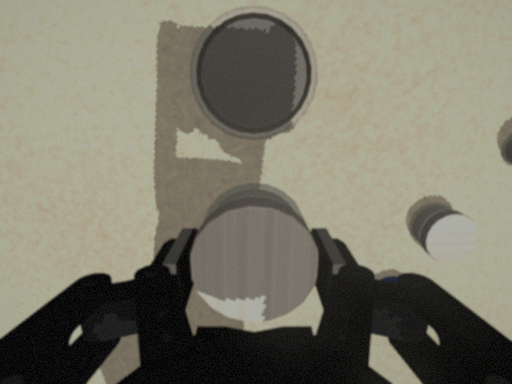

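The rim is centred at about (254,73), and the held lid is at about (254,263).

```bash
python3 - <<'E'
from h import *
o=get_obs(); ps=(o['position'],o['tcp_rot']);i=cv2.imread('pics/w3.png')
cv2.imwrite('pics/z3.png',cv2.resize(i[0:150,180:330],None,fx=4,fy=4,interpolation=cv2.INTER_NEAREST))
p=onz('wrist',(254,73),.105,ps);print(p,tool(p,o))
p=onz('wrist',(254,263),o['position'][2]+.024,ps);print(p,tool(p,o))
E
```

```text
[0.56116096 0.2115653  0.105     ] [ 90.8   0.4 -87.8]
[0.48171283 0.17773709 0.21986601] [-24.    0.4  -1.4]
```

View pics/z3.png

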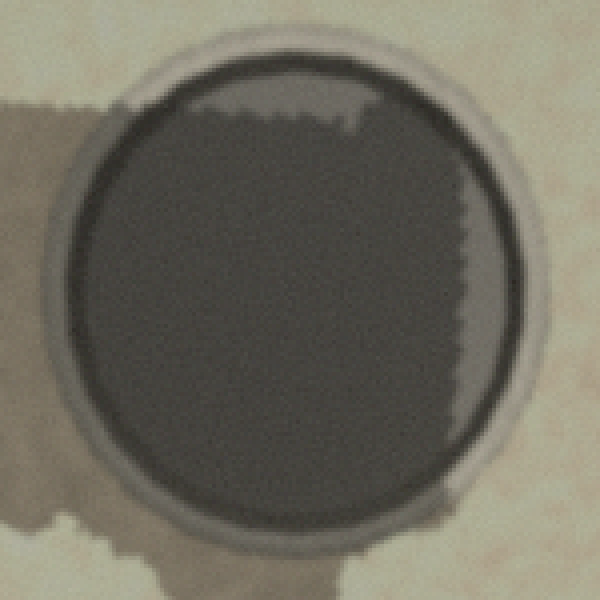

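Emit:
servo_tool --commands '[{"travel":[0,0,-20],"roll":0},{"travel":[0,0,-30],"roll":0},{"travel":[0,0,-25],"roll":0},{"travel":[0,0,-12],"roll":0},{"travel":[0,0,0],"roll":0},{"travel":[15,0,0],"roll":0},{"travel":[20,0,0],"roll":0},{"travel":[15,0,0],"roll":0},{"travel":[10,0,0],"roll":0},{"travel":[5,0,0],"roll":0},{"travel":[0,0,0],"roll":0},{"travel":[0,0,0],"roll":0}]'

```text
t: 7.1
position: [0.5607, 0.2129, 0.1321]
tcp_rot: [2.983, 1.57, 0.246]
force: [0.2, -0.1, -0.3]
gripper_width: 0.0547
```

```bash
python3 - <<'E'
from h import *
o=get_obs(); print(o['t'],o['position'],o['force'],np.round(o['qvel'],3),o['gripper_width'])
a=snapshot("side");b=snapshot('scene')
cv2.imwrite("pics/s4.png",np.hstack([cv2.resize(a[150:290,160:310],None,fx=2.6,fy=2.6),cv2.resize(b[70:210,200:350],None,fx=2.6,fy=2.6)]))
E
```

```text
7.1 [0.56072586 0.21292765 0.13205151] [ 0.22899891 -0.05905294 -0.27581663] [ 0.002 -0.004 -0.008  0.003 -0.    -0.003] 0.05473505811264794
```

View pics/s4.png

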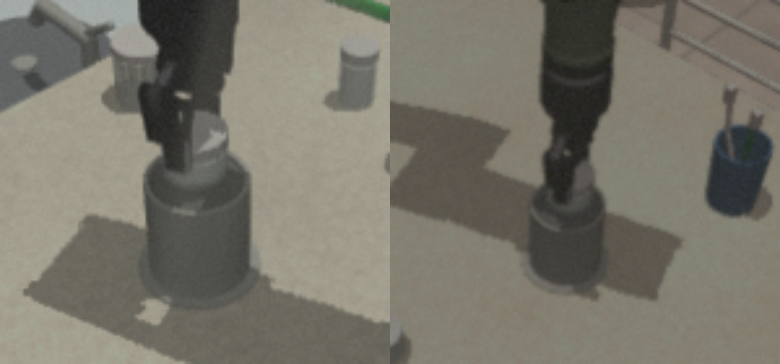

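The jar is centred over the mouth, about 11 mm above the platform. I lower it another 14 mm.

Emit:
servo_tool --commands '[{"travel":[5,0,0],"roll":0},{"travel":[5,0,0],"roll":0},{"travel":[4,0,0],"roll":0},{"travel":[0,0,0],"roll":0},{"travel":[0,0,0],"roll":0},{"travel":[0,0,0],"roll":0}]'

```text
t: 7.8
position: [0.5605, 0.2129, 0.1174]
tcp_rot: [2.109, 1.571, -0.628]
force: [-0.0, 0.1, -1.2]
gripper_width: 0.0544
```

```bash
python3 - <<'E'
from h import *
o=get_obs(); print(o['t'],o['position'],o['force'],np.round(o['qvel'],3),o['gripper_width'])
a=snapshot("side");b=snapshot('scene')
cv2.imwrite("pics/s5.png",np.hstack([cv2.resize(a[150:290,160:310],None,fx=2.6,fy=2.6),cv2.resize(b[70:210,200:350],None,fx=2.6,fy=2.6)]))
E
```

```text
7.8 [0.56049488 0.2129339  0.11735593] [-0.00469892  0.14545042 -1.23692548] [ 0.001 -0.002 -0.001 -0.001 -0.001 -0.001] 0.05441557085825817
```

View pics/s5.png

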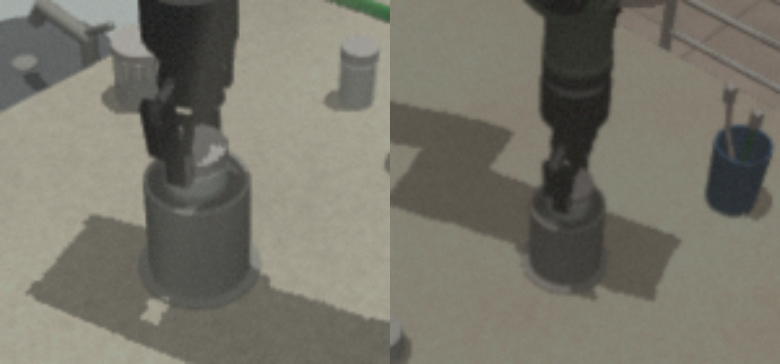

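Emit:
servo_tool --commands '[{"travel":[3,0,0],"roll":0},{"travel":[0,0,0],"roll":0},{"travel":[0,0,0],"roll":0}]'

```text
t: 8.2
position: [0.5604, 0.2129, 0.1142]
tcp_rot: [0.408, 1.571, -2.329]
force: [0.2, 0.5, -1.3]
gripper_width: 0.0545
```

Emit:
servo_tool --commands '[{"travel":[0,0,0],"roll":0},{"travel":[0,0,0],"roll":0},{"travel":[0,0,0],"roll":0},{"travel":[0,0,0],"roll":0},{"travel":[0,0,0],"roll":0},{"travel":[0,0,0],"roll":0},{"travel":[0,0,0],"roll":0},{"travel":[0,0,0],"roll":0}]' --gripper -1

```text
t: 9.0
position: [0.5605, 0.2129, 0.1143]
tcp_rot: [2.203, 1.571, -0.534]
force: [0.7, -0.3, 0.8]
gripper_width: 0.0853
```

Emit:
servo_tool --commands '[{"travel":[-10,0,0],"roll":0},{"travel":[-30,0,0],"roll":0},{"travel":[-30,0,0],"roll":0},{"travel":[-20,0,0],"roll":0},{"travel":[0,0,30],"roll":0},{"travel":[0,0,35],"roll":0},{"travel":[0,0,20],"roll":0},{"travel":[0,0,0],"roll":0},{"travel":[0,0,0],"roll":0}]'

```text
t: 9.9
position: [0.483, 0.1797, 0.2053]
tcp_rot: [3.061, 1.568, 0.324]
force: [0.8, -0.6, 0.3]
gripper_width: 0.0852
```

```bash
python3 - <<'E'
from h import *
o=get_obs(); print(o['t'],o['position'],o['tcp_rot'],o['force'],o['gripper_width'])
ps=(o['position'],o['tcp_rot']);w=snapshot('wrist')
a=snapshot("side")
cv2.imwrite("pics/s6.png",cv2.resize(a[150:290,160:310],None,fx=4,fy=4))
cv2.imwrite("pics/w6.png",w)
print(tool([.499,-.044,.042],o))
E
```

```text
9.9 [0.4830483  0.17969538 0.20531525] [3.06092789 1.56818342 0.32399651] [ 0.75165523 -0.63866916  0.27165238] 0.0852278011456135
[163.2 211.9  73.8]
```

View pics/s6.png

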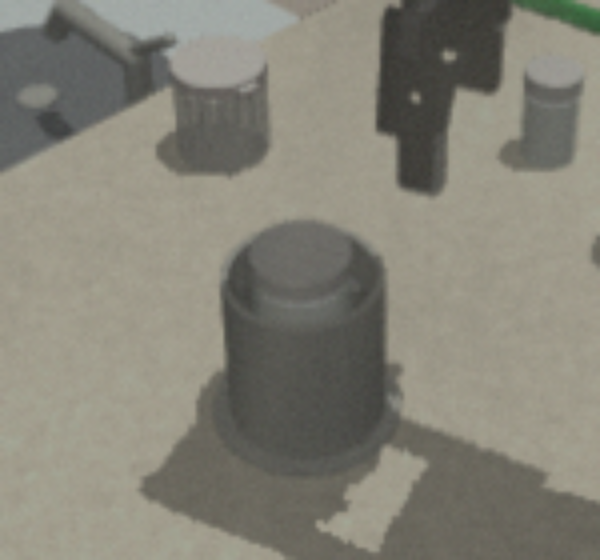

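View pics/w6.png

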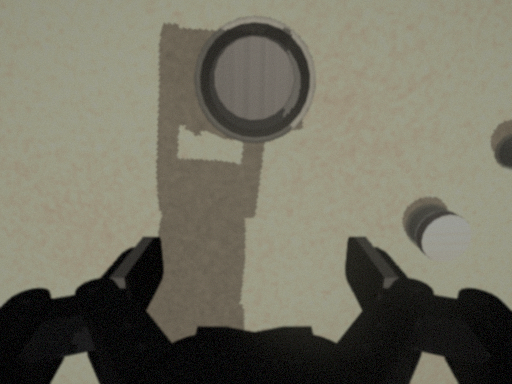

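Jar B sits upright and centred inside the well, with its lid at about (254,78) in the wrist view and (235,216) in the side view. I'll estimate the lid height.

```bash
python3 - <<'E'
from h import *
o=get_obs(); ps=(o['position'],o['tcp_rot'])
r=ray('wrist',(254,78),ps); s=ray('side',(235.2,215.75))
print(tri([r,s]), *[onz('side',(235.2,215.75),z).round(4) for z in (.105,.11,.115,.12,.125)])
print(*[onz('wrist',(254,78),z,ps).round(4) for z in (.105,.115,.125)])
w=cv2.imread('pics/w6.png');cv2.imwrite('pics/z6.png',cv2.resize(w[0:150,180:330],None,fx=4,fy=4,interpolation=cv2.INTER_NEAREST))
E
```

```text
[0.56082581 0.21208086 0.1109177 ] [0.565  0.2066 0.105 ] [0.5607 0.2106 0.11  ] [0.5564 0.2146 0.115 ] [0.552  0.2186 0.12  ] [0.5477 0.2226 0.125 ]
[0.5621 0.2131 0.105 ] [0.5614 0.2128 0.115 ] [0.5608 0.2125 0.125 ]
```

View pics/z6.png

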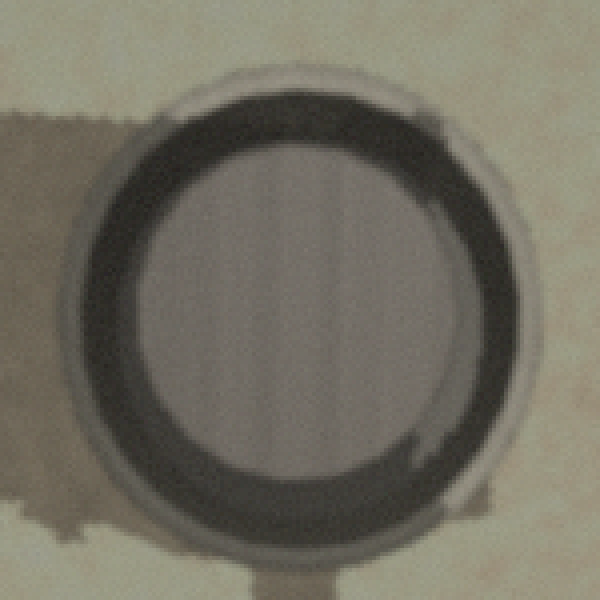

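The lid is 5–10 mm above the rim, so the platform has sunk. Now for jar A.

Emit:
servo_tool --commands '[{"travel":[0,20,14],"roll":0},{"travel":[0,35,24],"roll":0},{"travel":[0,38,26],"roll":0},{"travel":[0,38,26],"roll":0},{"travel":[0,38,26],"roll":0},{"travel":[0,28,18],"roll":0},{"travel":[0,15,10],"roll":0},{"travel":[0,0,0],"roll":0},{"travel":[0,0,0],"roll":0},{"travel":[0,0,0],"roll":0}]'

```text
t: 11.0
position: [0.4341, -0.0714, 0.2042]
tcp_rot: [-2.014, 1.57, 1.534]
force: [-0.0, -0.1, -0.3]
gripper_width: 0.0855
```

```bash
python3 - <<'E'
from h import *
o=get_obs(); print(o['t'],o['position'],o['tcp_rot'],o['gripper_width'],np.round(o['qvel'],3))
w=snapshot('wrist')
cv2.imwrite("pics/w7.png",w)
print(tool([.499,-.044,.042],o))
E
```

```text
11.0 [ 0.43407663 -0.07143103  0.20420584] [-2.01354158  1.57047269  1.53375578] 0.08547295347155655 [ 0.009 -0.005  0.004 -0.003 -0.001 -0.003]
[162.2   0.5 -70.5]
```

View pics/w7.png

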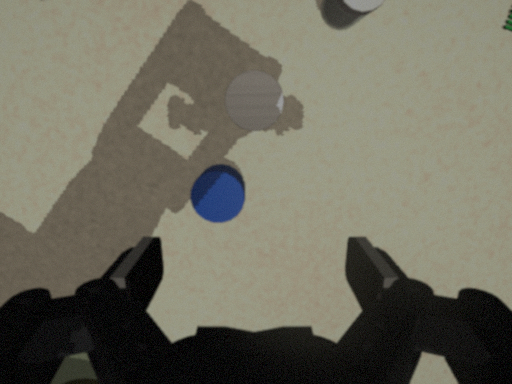

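Jar A's lid is at (254,101), and the blue look-alike at (218,194) is clear of the fingers' path.

```bash
python3 - <<'E'
from h import *
o=get_obs(); ps=(o['position'],o['tcp_rot'])
p=onz('wrist',(254.2,100.7),.042,ps);print(p,tool(p,o))
w=cv2.imread('pics/w7.png');cv2.imwrite('pics/z7.png',cv2.resize(w[50:150,200:320],None,fx=5,fy=5,interpolation=cv2.INTER_NEAREST))
E
```

```text
[ 0.49722048 -0.04473904  0.042     ] [162.2   0.6 -68.6]
```

View pics/z7.png

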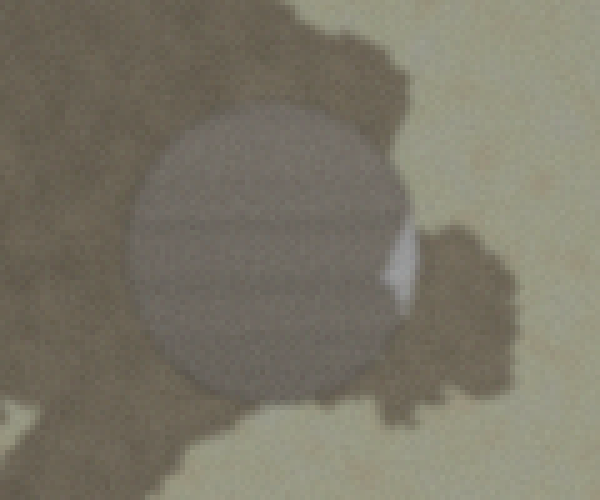

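Emit:
servo_tool --commands '[{"travel":[0,0,-35],"roll":0},{"travel":[0,0,-34],"roll":0},{"travel":[25,0,0],"roll":0},{"travel":[30,0,0],"roll":0},{"travel":[35,0,0],"roll":0},{"travel":[30,0,0],"roll":0},{"travel":[25,0,0],"roll":0},{"travel":[25,0,0],"roll":0},{"travel":[17,0,0],"roll":0},{"travel":[0,0,0],"roll":0},{"travel":[0,0,0],"roll":0}]'

```text
t: 12.15
position: [0.4973, -0.0443, 0.0174]
tcp_rot: [0.193, 1.571, -2.543]
force: [0.2, -0.3, 0.3]
gripper_width: 0.0852
```

Emit:
servo_tool --commands '[{"travel":[0,0,0],"roll":0},{"travel":[0,0,0],"roll":0},{"travel":[0,0,0],"roll":0},{"travel":[0,0,0],"roll":0},{"travel":[0,0,0],"roll":0},{"travel":[0,0,0],"roll":0},{"travel":[0,0,0],"roll":0},{"travel":[0,0,0],"roll":0},{"travel":[0,0,0],"roll":0},{"travel":[0,0,0],"roll":0}]' --gripper 1 --grip_force 40

```text
t: 13.15
position: [0.4978, -0.045, 0.0186]
tcp_rot: [2.676, 1.568, -0.061]
force: [-1.0, 1.0, 6.8]
gripper_width: 0.055
```

Emit:
servo_tool --commands '[{"travel":[-10,0,0],"roll":0},{"travel":[-25,0,0],"roll":0},{"travel":[-40,0,0],"roll":0},{"travel":[-40,0,0],"roll":0},{"travel":[-40,0,0],"roll":0},{"travel":[-25,0,0],"roll":0},{"travel":[-15,0,0],"roll":0},{"travel":[0,0,0],"roll":0}]'

```text
t: 13.95
position: [0.4979, -0.0452, 0.2151]
tcp_rot: [2.595, 1.565, -0.141]
force: [0.4, 0.3, -1.6]
gripper_width: 0.0543
```

Emit:
servo_tool --commands '[{"travel":[0,-20,-6],"roll":0},{"travel":[0,-30,-10],"roll":0},{"travel":[0,-35,-12],"roll":0},{"travel":[0,-35,-14],"roll":0},{"travel":[0,-35,-12],"roll":0},{"travel":[0,-30,-10],"roll":0},{"travel":[0,-18,-6],"roll":0},{"travel":[0,-8,-4],"roll":0},{"travel":[0,0,0],"roll":0},{"travel":[0,0,0],"roll":0},{"travel":[0,0,0],"roll":0}]'

```text
t: 15.05
position: [0.4818, 0.177, 0.2121]
tcp_rot: [0.539, 1.57, -2.199]
force: [0.2, -0.1, -1.2]
gripper_width: 0.0544
```

```bash
python3 - <<'E'
from h import *
o=get_obs(); print(o['t'],o['position'],o['tcp_rot'],np.round(o['qvel'],3),o['gripper_width'])
cv2.imwrite("pics/w8.png",snapshot('wrist'))
print(tool([.5608,.212,.105],o))
E
```

```text
15.05 [0.48175804 0.17700025 0.2120574 ] [ 0.53926769  1.56990456 -2.1988062 ] [-0.001 -0.004 -0.003  0.005 -0.001  0.002] 0.054415096785047246
[107.   -1.2 -86.5]
```

View pics/w8.png

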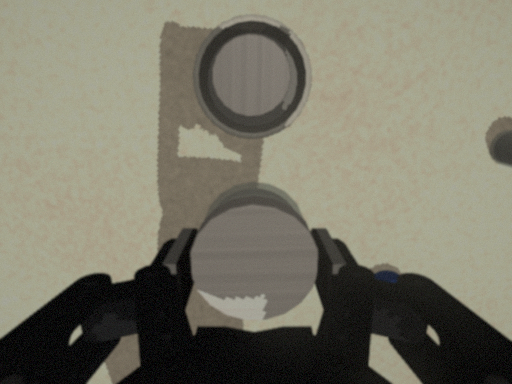

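```bash
python3 - <<'E'
from h import *
o=get_obs(); ps=(o['position'],o['tcp_rot'])
w=cv2.imread('pics/w8.png');cv2.imwrite('pics/z8.png',cv2.resize(w[0:150,180:330],None,fx=4,fy=4,interpolation=cv2.INTER_NEAREST))
for uv,z in (((251.5,75),.115),((252.3,76),.105),((254.2,263),o['position'][2]+.0234)):
  p=onz('wrist',uv,z,ps);print(p,tool(p,o))
E
```

```text
[0.56120119 0.21246256 0.115     ] [ 97.1  -1.4 -86.9]
[0.56143215 0.21197691 0.105     ] [107.1  -0.9 -87. ]
[0.48293861 0.17706169 0.23556082] [-23.4   0.5  -1. ]
```

View pics/z8.png

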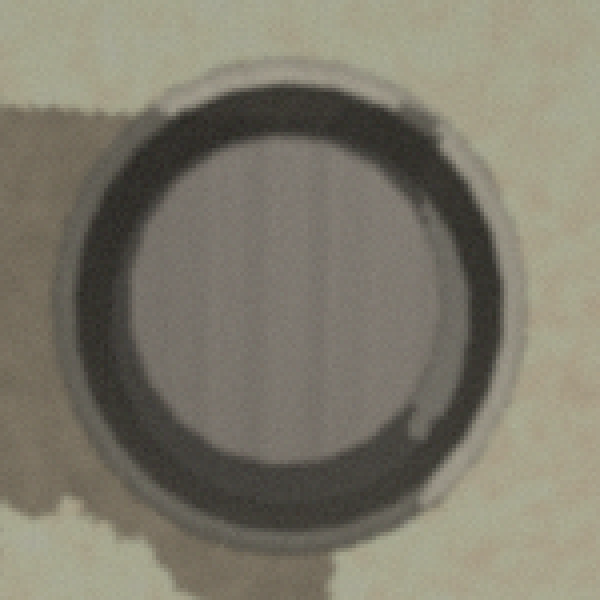

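Emit:
servo_tool --commands '[{"travel":[0,0,-20],"roll":0},{"travel":[0,-1,-30],"roll":0},{"travel":[0,-1,-25],"roll":0},{"travel":[0,0,-11],"roll":0},{"travel":[0,0,0],"roll":0},{"travel":[15,0,0],"roll":0},{"travel":[20,0,0],"roll":0},{"travel":[15,0,0],"roll":0},{"travel":[10,0,0],"roll":0},{"travel":[0,0,0],"roll":0},{"travel":[0,0,0],"roll":0}]'

```text
t: 16.2
position: [0.56, 0.2136, 0.1529]
tcp_rot: [2.823, 1.57, 0.086]
force: [0.3, -0.5, -2.3]
gripper_width: 0.0546
```

```bash
cat > v.py <<'E'
from h import *
import sys
o=get_obs(); print(o['t'],o['position'],o['force'],np.round(o['qvel'],3),o['gripper_width'])
a=snapshot("side");b=snapshot('scene')
cv2.imwrite(f"pics/{sys.argv[1]}.png",np.hstack([cv2.resize(a[150:290,180:290],None,fx=4,fy=4),cv2.resize(b[90:190,220:310],None,fx=3.6,fy=5.6)]))
E
python3 v.py s9
```

```text
16.2 [0.55995241 0.21362865 0.152883  ] [ 0.30060462 -0.50301832 -2.29732463] [ 0.002 -0.007 -0.019 -0.003 -0.001  0.001] 0.05464128731943002
```

View pics/s9.png

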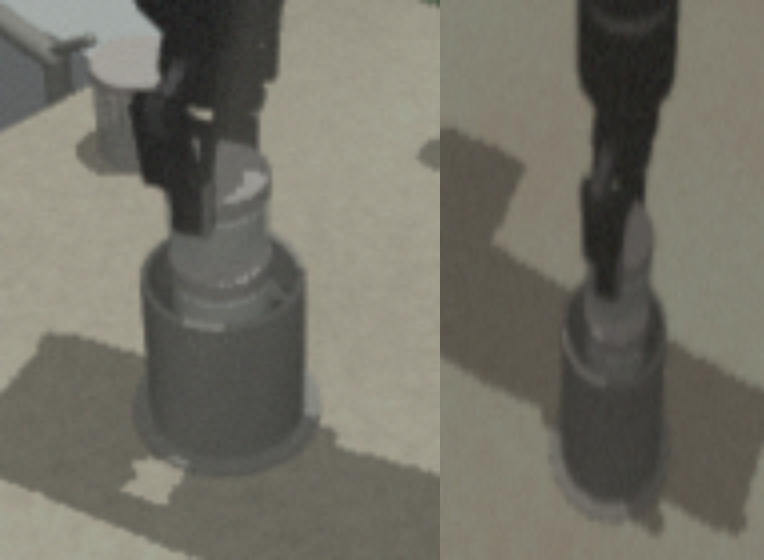

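It's aligned with only a small gap left. I lower it slowly until it is resting and pressing the stack down.

Emit:
servo_tool --commands '[{"travel":[5,0,0],"roll":0},{"travel":[5,0,0],"roll":0},{"travel":[4,0,0],"roll":0},{"travel":[4,0,0],"roll":0},{"travel":[4,0,0],"roll":0},{"travel":[4,0,0],"roll":0},{"travel":[3,0,0],"roll":0},{"travel":[0,0,0],"roll":0},{"travel":[0,0,0],"roll":0},{"travel":[0,0,0],"roll":0}]'

```text
t: 17.3
position: [0.5601, 0.2139, 0.1234]
tcp_rot: [2.665, 1.571, -0.072]
force: [-0.6, 0.1, -0.4]
gripper_width: 0.0546
```

```bash
python3 v.py s10
```

```text
17.3 [0.56009239 0.21387101 0.12344994] [-0.59505912  0.05579276 -0.42465031] [ 0.002  0.    -0.001  0.001 -0.001 -0.   ] 0.05462463772261625
```

View pics/s10.png

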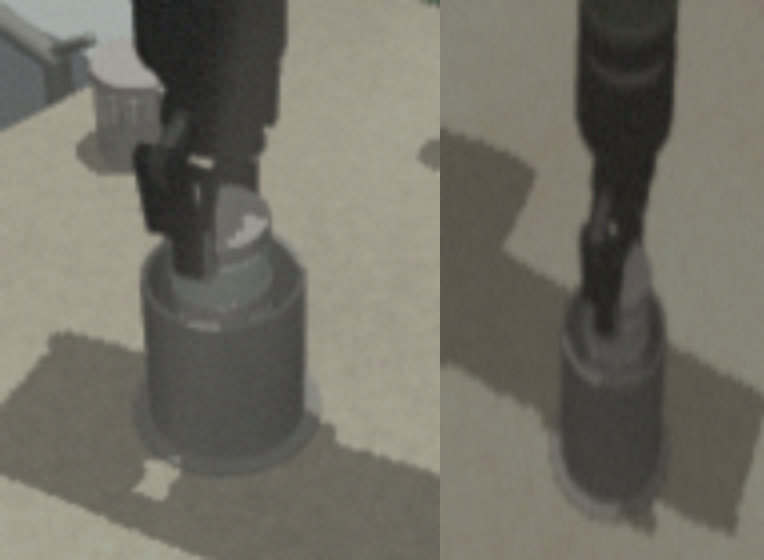

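The upper jar's bottom is now at about rim height and pressing on the lower lid, so I release it.

Emit:
servo_tool --commands '[{"travel":[0,0,0],"roll":0},{"travel":[0,0,0],"roll":0},{"travel":[0,0,0],"roll":0},{"travel":[0,0,0],"roll":0},{"travel":[0,0,0],"roll":0},{"travel":[0,0,0],"roll":0},{"travel":[0,0,0],"roll":0},{"travel":[0,0,0],"roll":0},{"travel":[0,0,0],"roll":0},{"travel":[0,0,0],"roll":0}]' --gripper -1

```text
t: 18.4
position: [0.5601, 0.2138, 0.1233]
tcp_rot: [1.373, 1.571, -1.363]
force: [-0.7, 0.8, 1.2]
gripper_width: 0.0853
```

Emit:
servo_tool --commands '[{"travel":[-10,0,0],"roll":0},{"travel":[-30,0,0],"roll":0},{"travel":[-30,0,0],"roll":0},{"travel":[-15,0,0],"roll":0},{"travel":[0,0,30],"roll":0},{"travel":[0,0,35],"roll":0},{"travel":[0,0,20],"roll":0},{"travel":[0,0,0],"roll":0},{"travel":[0,0,0],"roll":0},{"travel":[0,0,0],"roll":0}]'

```text
t: 19.4
position: [0.4832, 0.1808, 0.2088]
tcp_rot: [3.039, 1.569, 0.303]
force: [0.2, -0.1, -0.2]
gripper_width: 0.0859
```

```bash
python3 v.py s11; python3 - <<'E'
from h import *
o=get_obs(); w=snapshot('wrist'); np.save('o.npy',[o['position'],o['tcp_rot']]); cv2.imwrite('pics/w11.png',w); cv2.imwrite('pics/scene11.png',snapshot('scene'))
E
```

```text
19.4 [0.48316234 0.18083781 0.20876198] [ 0.22111263 -0.12976493 -0.22966777] [-0.002  0.012  0.001 -0.001  0.003  0.   ] 0.08586282111499231
```

View pics/s11.png

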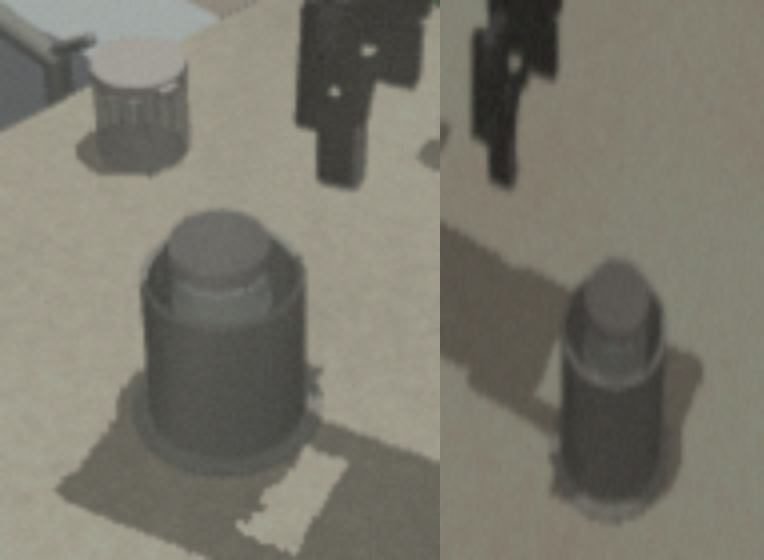

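View pics/w11.png

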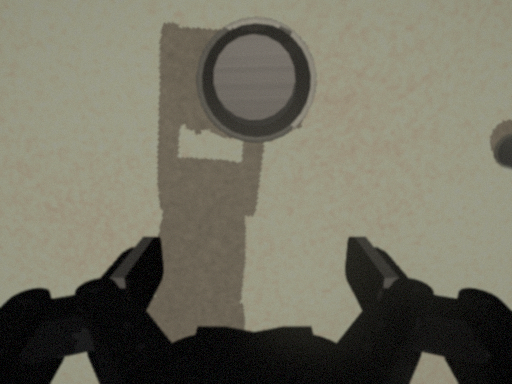

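View pics/scene11.png

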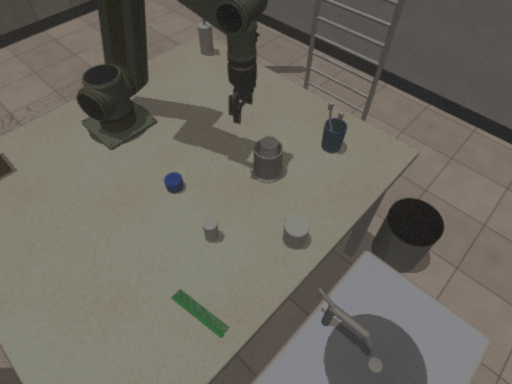

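```bash
python3 - <<'E'
from h import *
ps=np.load('o.npy'); r=ray('wrist',(254.5,77),ps); s=ray('side',(234.75,212.25))
print(tri([r,s]),onz('wrist',(254.5,77),.12,ps))
E
```

```text
[0.56059107 0.2128252  0.12149249] [0.56131723 0.21347277 0.12      ]
```

Emit:
servo_tool --commands '[{"travel":[0,0,0],"roll":0},{"travel":[0,0,0],"roll":0},{"travel":[0,0,0],"roll":0},{"travel":[0,0,0],"roll":0},{"travel":[0,0,0],"roll":0},{"travel":[0,0,0],"roll":0},{"travel":[0,0,0],"roll":0},{"travel":[0,0,0],"roll":0}]'

```text
t: 20.4
position: [0.4819, 0.1804, 0.2083]
tcp_rot: [1.485, 1.571, -1.252]
force: [0.2, -0.0, 0.1]
gripper_width: 0.0853
```

```bash
python3 - <<'E'
from h import *
a=cv2.cvtColor(snapshot('wrist'),6).astype(int);b=cv2.cvtColor(cv2.imread('pics/w11.png'),6).astype(int)
print(abs(a-b)[:160,180:330].mean(),abs(a-b)[:160,180:330].max(),abs(a-b)[:160,340:480].mean())
print(job.job_done(), get_obs()['t'])
E
```

```text
4.145166666666666 61 2.0653571428571427
the job is handed in; nothing more can be done
the job is handed in; nothing more can be done
```

Both low jars are stacked lids up in the sprung well, and I handed the job in at about 20 s of the 64 s allowed. `job_done` gives no verdict, so success isn't confirmed.

- **Placing:** I lowered each jar until its measured height put it in contact with its support, then let go. The wrist force was too noisy to confirm contact, so I relied on the TCP height and the side view.
- **First jar:** after release it sank upright and centred, with its lid about 6 to 10 mm above the rim. The other jar was still on the shelf.
- **Both jars:** the upper lid's top is about 17 mm above the rim, and its centre is within about 2 mm of the well's axis. That puts the platform about 65 mm down, judged from two views that disagree by a few mm in height.
- **Bystanders:** the tall jar, toothbrush cup, swab tub, comb and blue look-alike looked unmoved in the last scene view. The open gripper is clear of everything.
- **Weakest check:** my last before-and-after picture comparison was not clean (mean difference of 4 grey levels, against 2 in the background). The arm had drifted about 1 mm between the pictures, so it doesn't prove the jars were at rest.

One early move call was refused because its rows had no "roll" value. It moved nothing, and I sent it again with the value added.

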